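# Set the timer, shim the tile in the bonding jig and hold it flush

### The job

Get the bonding jig going: turn the timer dial clockwise until its white pointer is at the red mark, then take the orange spacer from its stand, slide it rounded foot first down into the gap beside the white tile that is wide enough for it (the other side is too narrow) until it stands on the jig's base midway along the tile's side, and let it go. Then press the sprung tile down from above with the closed fingers until its top is flush with the grey fences beside it, and finish while still holding it pressed there. Leave the other things on the table where they are.

Things in the scene. Friction and masses are not known exactly. Their poses are not given: they have to be found in the camera images.
- dial (a joint): (all sizes in this list in mm) timer dial, radians, 0 to 2.8, grows as it turns clockwise seen from above. At 0 its pointer points along the timer's -x. Ticks every 0.35 rad; the red mark is at 1.40 and the dial must end within 0.12 rad of it. It stays where it is left (friction 0.04 N m).
- dial_grip (a point): point on the dial's vertical axis, 77 above the table, at the height to grip. The dial carries an upright black bar grip 14 thick (along this point's y) and 46 long (along its x), its top 7 above this point and the round skirt of the dial 23 below it; the white pointer line lies on top of the bar at the point's -x end. The point turns with the dial.
- timer: white timer box, 110 x 120 x 40 tall, fixed to the table, origin at the centre of its underside; the dial is in the middle of its top. A red mark and white ticks surround the dial.
- stand: grey block 60 x 50 x 30 tall, fixed, origin at the centre of its underside; a slot 13 wide (its y) and 42 long (its x), its floor 6 above the table, in which the spacer stands upright.
- spacer_mid (a point): centre of the orange spacer, half-way up. The spacer is a loose upright blade 36 wide (its x), 10 thick (its y) and 70 tall (its z), 40 g, its lower edge rounded (3 mm radius). In the stand the centre is 41 above the table, so its top is at 76 and 46 of it stands out above the stand's top. Seated in the jig the centre is 47 above the jig's underside and its top at 82. Pinch it over its thickness, close to its top, so that the fingers stay above tile and fences.
- jig: bonding jig, fixed, origin at the centre of its underside. Base plate 104 (x) x 168 (y), 12 thick. In its middle a sprung bed carries the tile; two grey bars 8 thick, inner faces at x = -32 and +32, hold the tile's ends. A fence stands on each side of the tile, centres at y = +56 and -56. Tops of bars and fences are 40 above the jig's underside: the flush level.
- fence_thin: grey fence block, 90 x 24 thick (y) x 28 tall, fixed on the jig, at its +y or its -y side; origin at the centre of its underside, 12 above the table. Its axes are parallel to the jig's. The gap between it and the tile, running along the jig's x, is about 14 wide, open above and 28 deep down to the base plate: the spacer belongs here. The gap's middle lies 37 from the jig's centre along the jig's y.
- fence_thick: grey fence block, 90 x 40 thick (y) x 28 tall, fixed on the jig on the opposite side; origin at the centre of its underside. The gap between it and the tile is only about 6 wide: too narrow for the spacer.
- tile_top (a point): centre of the top face of the white tile, 60 x 60 x 10 thick, 120 g, lying loose on the sprung bed. Unpressed it is 47 above the table, 7 proud of the fences; flush is 40.
- bed (a joint): sprung bed under the tile, metres: 0 unpressed, 0.007 fully down on its stop, where the tile is flush (within 1.6 mm). The spring pushes up with 4 N at the top and 11 N fully down; the tile and bed weigh 2.2 N, so a press of about 9 N brings it flush.
- thermos: thermos, white cylinder 69 wide and 223 tall (mm); a bystander to leave where it stands, origin at the centre of its underside
- clear_pot: small clear plastic pot, 45 wide and 67 tall (mm); a bystander to leave where it stands, origin at the centre of its underside
- petri_dish: petri dish, 68 wide and 12 tall (mm); a bystander to leave where it stands, origin at the centre of its underside
- camera: black pocket camera, 76 x 119 x 60 tall (mm); a bystander to leave where it stands, origin at the centre of its underside
- yellow_cap: yellow screw cap, 34 wide and 13 tall (mm); a bystander to leave where it stands, origin at the centre of its underside
Mind the look-alikes: they are no part of the job. Of the things shaped like the part that bears spacer_mid, the orange one is meant. Leave any yellow look-alike of the part that bears tile_top alone.

How it is judged:
By the outcome, as a careful person would: the job done as asked, in the order asked, and still so for the second after the job is handed in, while the arm keeps its last pose, push and grip.
It also fails if it takes over 58 s, if anything falls off the work surface, if the arm or the gripper's body presses on something with over 40 N, if the wrist force passes 120 N, or if a joint passes its speed limit or range.

### The arm

A 6-joint arm with a two-finger parallel gripper is mounted at the origin on a cart in front of the work surface, level with it; the furniture and walls round the work are solid. World frame = base frame: x ahead of the robot, y to its left, z up, the work surface at z = 0. Lengths are in m, angles in rad, forces in N, time in s.
With the tool pointing down it reaches from about 0.25 to 0.725 m from the base axis. Payload 4 kg.
Tool frame: the origin (TCP) lies midway between the tips of the shut fingers; the grasp point (between the pads) lies 19 mm behind it; z points along the fingers, y is the direction in which the jaws open and shut (so a half turn about z gives the same grasp; the last joint's range is limited). The gripper opens to 85 mm and grips with 20 to 120 N. Pads are 22 mm wide; open, the fingers measure 114 mm over their backs; the gripper's body (76 mm by 85 mm) begins 54 mm behind the grasp point. The pads swing forward as they close: fully open they stand 13 mm farther back than shut.
Start: joints at [-1.293, 0.241, 0.005, 1.335, 0, 1.571], TCP at [0.137, -0.481, 0.231] pointing down, gripper open.
Joint ranges: [-2.72, 2.72], [-1.05, 1.87], [-1.09, 1.28], [-1.99, 2.15], [-1.42, 1.44], [-3.14, 3.14]. Speed limits (rad/s): [2.79, 2.79, 3.14, 3.14, 3.14, 3.14].

### API

Orientations are given as a unit quaternion [x, y, z, w].
In Python, from workcell import get_obs, camera, camera_model, job_done, masks_of gives the robot as it stands.
- The arm moves only by the tool jog_arm, never from a script. Its argument "deltas" is a list that holds one entry, the list of rows, each a list of 7 numbers: the shift along the tool's x, y, z in mm, then the turn, a rotation vector about the tool's x, y, z in degrees, then the finger opening in mm, from 0 to 85.4. A call has 1 to 5 rows; each row shifts and turns the pose as measured when the row begins, along the tool's axes as they then stand; what a row does not reach is not made up. A row lasts 1/10 s, in which the tool goes at most 50 mm and 8.59 degrees, less where a joint would pass 70% of its speed; a pose out of reach is approached as far as the arm can. A call with a gripper value outside its range is refused whole. The fingers move at their own pace and stop on an object; the grip force is fixed at half the most. Time passes only in rows, so rows that do not move let the fingers close. It gives the time, the measured TCP pose, the force and the opening at its end, in the units of the state.
- get_obs(): the state, without advancing time (a new reading comes with each control period).
- camera(name): name is "scene" or "top" or "wrist"; returns the picture (480x640x3 uint8, red, green, blue); there is no depth.
- camera_model(name): a dict with "fovy" (degrees; the focal length in pixels is half the picture's height over the tangent of half this angle, whatever the lens; pixels are square), "cx", "cy" (the principal point, pixels), "k1" (the pictures are not rectified: a ray, as slopes to the right and down, at radius r is drawn at 1 + k1 r^2 times it, then the intrinsics apply), "pose" (4x4, takes a point from camera to world coordinates); the wrist camera has in their place "T_tool_cam" (4x4, takes a point from camera to tool coordinates, whose origin is the TCP and whose axes are the flange's). Camera axes: x right, y down, z forward; pixel columns grow to the right and rows downward; lengths in m; the calibration is good to about 2 mm. A picture is of the moment at which its call begins: read the wrist's pose just before it. camera_model takes no time and is no camera call.
- job_done(): hands the job in, once; it reports no verdict.
Trained networks look in the newest picture that a camera, given by its name, has taken for a name from the list of things; names that differ only in an ending like _2 or _b are one class to them, and where a whole thing is asked for, a point or a joint stands for the part that bears it (a point fixed in the world has none). Each returns a list of dicts, best first, with "conf" (0 to 1); they miss things now and then, are a little off and sometimes report something else, mostly with a low value. They report only what shows in the picture. A call takes as long as a camera call. They do not tell look-alikes from the thing itself.
- masks_of(target, camera): "pixels" (480x640 bool, what is visible of it) and "at" ([column, row] in pixels, amid what is visible of it).
The state is a dict: "clock": time; "joint_pos": joint angles; "joint_vel": joint speeds; "tau": joint torques, N m; "eef_pos": TCP position; "tool_rot": TCP orientation; "ft_force": force on the tool from outside, world axes, zero at the start; "ft_torque": the same for the moment, N m; "grip_width": finger opening in m.
Only numpy, scipy, OpenCV 4.12 (cv2) and the standard library are available. Lean on these libraries where they do the work, as an engineer would, in place of code of your own. Each camera call takes 0.05 s, during which the arm holds its last target. There are 200 camera calls.

## Working session

There is one attempt and no reset: what is moved stays moved. The work goes in short steps, Python scripts to look and compute and a tool call to move; the robot and the scene stay as the last step left them, time stands still between calls to the robot, and variables do not carry over. Pictures are saved under pics/ and viewed, about 8 in all and at most 12, crops included, and the job is handed in when it is done.

Besides the shell and the picture viewer there is one more tool, called after "Call:" as name(argument=value, ...) on one line, values as JSON. jog_arm: Moves the arm, as the interface text tells. Its arguments: {"type":"object","properties":{"deltas":{"type":"array"}},"required":["deltas"]}

```bash
mkdir -p pics; ls; cat > h.py <<'E'
import numpy as np, cv2
from workcell import get_obs, camera, camera_model, job_done, masks_of
from scipy.spatial.transform import Rotation as R
def model(n,o=None):
    m=camera_model(n); f=240/np.tan(np.radians(m['fovy'])/2)
    if 'pose' in m: T=np.array(m['pose'])
    else:
        o=o or get_obs(); A=np.eye(4); A[:3,:3]=R.from_quat(o['tool_rot']).as_matrix(); A[:3,3]=o['eef_pos']; T=A@np.array(m['T_tool_cam'])
    return f,m['cx'],m['cy'],m['k1'],T
def unproj(M,uv,z):
    f,cx,cy,k,T=M; d=(np.array(uv,float)-[cx,cy])/f; s=d.copy()
    for _ in range(20): s=d/(1+k*(s@s))
    r=T[:3,:3]@[s[0],s[1],1]; return T[:3,3]+r*(z-T[2,3])/r[2]
def proj(M,P):
    f,cx,cy,k,T=M; p=T[:3,:3].T@(np.array(P)-T[:3,3]); s=p[:2]/p[2]; return s*(1+k*(s@s))*f+[cx,cy]
def save(n,im): cv2.imwrite(f'pics/{n}.png',im[:,:,::-1])
E
python3 - <<'E'
from h import *
import json
o=get_obs(); print(o)
for n in ['scene','top']:
    im=camera(n); save(n+'0',im); M=model(n); print(n,[round(x,3) for x in M[:4]],M[4].round(3).tolist())
    np.save(n+'0.npy',im)
    for t,z in [('timer',.04),('dial',.084),('stand',.03),('spacer_mid',.041),('tile_top',.047),('fence_thin',.04),('fence_thick',.04)]:
        for d in masks_of(t,n)[:3]:
            print(t,round(d['conf'],2),np.round(d['at']),int(d['pixels'].sum()),unproj(M,d['at'],z).round(3))
E
```

```text
pics
{'clock': 0.0, 'joint_pos': array([-1.29300715e+00,  2.41391648e-01,  3.72064658e-03,  1.33522835e+00,
        2.11002699e-05,  1.57079833e+00]), 'joint_vel': array([-1.36398362e-04, -4.63862843e-04, -9.10641403e-04,  3.93375926e-04,
        5.39727627e-05,  1.66375730e-03]), 'tau': array([-3.97212007e-04, -3.72318041e+01,  2.52407759e+01,  1.70102413e-02,
       -4.13919838e-05,  8.77796396e-06]), 'eef_pos': array([ 0.13694428, -0.48020956,  0.23042227]), 'tool_rot': array([ 9.90369236e-01,  1.38447353e-01, -1.35132615e-04, -1.04284543e-03]), 'ft_force': array([-0.97365273, -0.17658673, -0.49525296]), 'ft_torque': array([ 0.00550217,  0.00419163, -0.06284595]), 'grip_width': 0.0860011433946742}
scene [np.float64(473.137), 320.484, 242.904, -0.022] [[-0.728, -0.285, 0.624, -0.254], [-0.686, 0.305, -0.661, 0.847], [-0.002, -0.909, -0.417, 0.642], [0.0, 0.0, 0.0, 1.0]]
timer 0.81 [381. 248.] 1137 [ 0.491 -0.202  0.04 ]
dial 0.75 [382. 236.] 172 [ 0.483 -0.196  0.084]
stand 0.76 [257. 312.] 440 [0.503 0.263 0.03 ]
spacer_mid 0.77 [228. 321.] 455 [0.507 0.343 0.041]
spacer_mid 0.57 
[... 280 characters left out ...]
, 236.895, -0.106] [[-0.369, -0.889, 0.271, 0.188], [-0.929, 0.351, -0.114, 0.133], [0.006, -0.294, -0.956, 1.473], [0.0, 0.0, 0.0, 1.0]]
timer 0.65 [409. 238.] 1953 [ 0.515 -0.234  0.04 ]
timer 0.25 [328. 253.] 453 [ 0.555 -0.019  0.04 ]
dial 0.74 [412. 233.] 222 [ 0.514 -0.237  0.084]
stand 0.72 [242. 300.] 422 [0.52  0.232 0.03 ]
spacer_mid 0.51 [235. 302.] 73 [0.523 0.251 0.041]
spacer_mid 0.43 [205. 315.] 120 [0.517 0.333 0.041]
tile_top 0.85 [328. 251.] 509 [ 0.557 -0.021  0.047]
tile_top 0.65 [287. 314.] 532 [0.441 0.138 0.047]
fence_thin 0.87 [307. 256.] 287 [0.568 0.034 0.04 ]
fence_thin 0.33 [319. 266.] 904 [0.53  0.015 0.04 ]
fence_thick 0.82 [348. 252.] 510 [ 0.539 -0.068  0.04 ]
```

```bash
python3 - <<'E'
from h import *
im=np.load('top0.npy')[150:390,160:480]; save('topc',cv2.resize(im,None,fx=2.5,fy=2.5,interpolation=cv2.INTER_CUBIC))
im=np.load('scene0.npy')[190:400,180:460]; save('scenec',cv2.resize(im,None,fx=2.8,fy=2.8,interpolation=cv2.INTER_CUBIC))
E
```

```text
(no output)
```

View pics/topc.png

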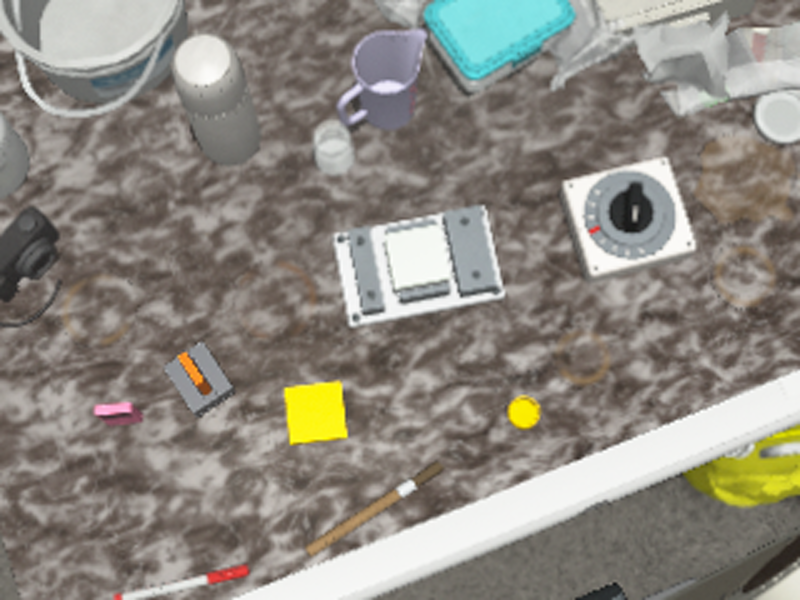

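View pics/scenec.png

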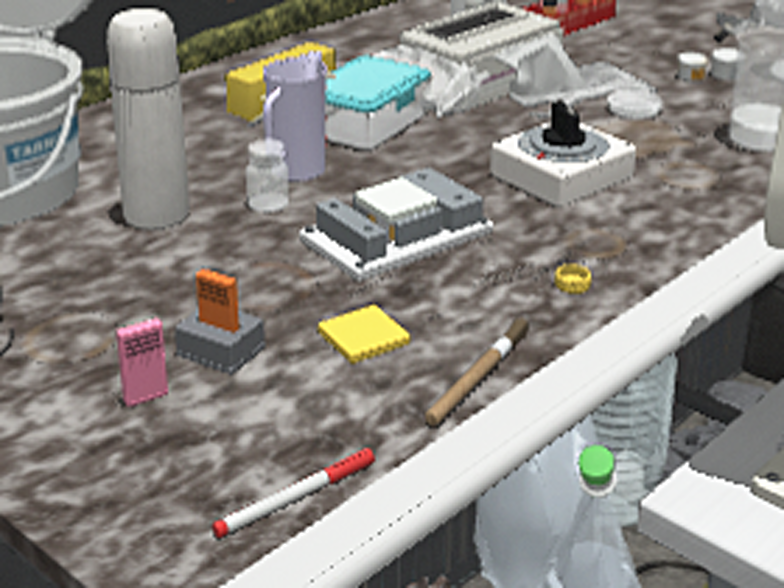

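```bash
python3 - <<'E'
from h import *
M=model('top'); S=model('scene')
def t(l,z): 
    p=np.array([unproj(M,(u/2.5+160,v/2.5+150),z) for u,v in l]); return p
for n,l,z in [('jig',[(335,237),(350,325),(503,297),(488,208)],.012),('timer',[(563,183),(667,158),(693,250),(590,275)],.04),('stand',[(165,370),(203,343),(232,383),(197,413)],.03),('red,ptr,dial',[(594,230),(636,222),(632,210)],.06),('spacertop',[(183,356),(207,390)],.076)]:
    p=t(l,z); print(n,p.round(3).tolist(),p.mean(0).round(3)); 
    if len(l)==4: d=p[1]-p[0]; e=p[2]-p[1]; print('edges',np.linalg.norm(d[:2]),np.degrees(np.arctan2(d[1],d[0])),np.linalg.norm(e[:2]),np.degrees(np.arctan2(e[1],e[0])))
def s(l,z): return np.array([unproj(S,(u/2.8+180,v/2.8+190),z) for u,v in l])
print('scene jig',s([(300,234),(358,273),(492,220)],.012).round(3).tolist())
print('scene timer',s([(492,152),(560,178),(635,152)],.04).round(3).tolist())
E
```

```text
jig [[0.617, 0.054, 0.012], [0.521, 0.074, 0.012], [0.489, -0.088, 0.012], [0.587, -0.111, 0.012]] [ 0.553 -0.018  0.012]
edges 0.09830596285770256 168.62959044570633 0.1648817812969282 -100.93610299901698
timer [[0.576, -0.192, 0.04], [0.561, -0.308, 0.04], [0.457, -0.291, 0.04], [0.472, -0.178, 0.04]] [ 0.516 -0.242  0.04 ]
edges 0.11688473801782495 -97.42773393676977 0.10537163054778698 170.62541649068353
stand [[0.542, 0.27, 0.03], [0.555, 0.224, 0.03], [0.504, 0.21, 0.03], [0.488, 0.254, 0.03]] [0.522 0.239 0.03 ]
edges 0.04787001912828446 -74.80856450073685 0.052667497835286854 -164.49408754159785
red,ptr,dial [[0.511, -0.197, 0.06], [0.503, -0.242, 0.06], [0.516, -0.243, 0.06]] [ 0.51  -0.227  0.06 ]
spacertop [[0.538, 0.244, 0.076], [0.496, 0.233, 0.076]] [0.517 0.238 0.076]
scene jig [[0.615, 0.063, 0.012], [0.519, 0.079, 0.012], [0.495, -0.091, 0.012]]
scene timer [[0.562, -0.171, 0.04], [0.469, -0.17, 0.04], [0.449, -0.277, 0.04]]
```

```bash
cat >> h.py <<'E'
def plan(xyz,yaw,w,step=50,rot=8.4,n=5):
    "rows from the present pose to TCP xyz (m), tool down, tool x at yaw deg"
    o=get_obs(); p=np.array(o['eef_pos'])*1e3; Q=R.from_quat(o['tool_rot']); t=np.array(xyz)*1e3
    G=R.from_euler('z',yaw,degrees=True)*R.from_euler('x',180,degrees=True)
    x=Q.as_matrix()[:,0]; print('at',p.round(1),'yaw',np.degrees(np.arctan2(x[1],x[0])).round(1),'q',np.degrees(o['joint_pos']).round(0),'F',np.round(o['ft_force'],1),'w',round(o['grip_width']*1e3,1),'t',o['clock'])
    rows=[]
    for i in range(n):
        d=t-p; L=np.linalg.norm(d); d=d*min(1,step/max(L,1e-9)); r=(Q.inv()*G).as_rotvec(degrees=True); a=np.linalg.norm(r); r=r*min(1,rot/max(a,1e-9))
        rows.append([*np.round(Q.inv().apply(d),1).tolist(),*np.round(r,1).tolist(),w]); p=p+d; Q=Q*R.from_rotvec(r,degrees=True)
        if L<=step and a<=rot: break
    print(rows,'left',np.linalg.norm(t-p).round(1))
E
python3 -c "
from h import *
plan((.516,-.242,.25),40,85)"
```

```text
at [ 137.1 -480.8  231.3] yaw 15.9 q [-74.  14.   0.  77.   0.  90.] F [-0.7  0.1  0.4] w 85.4 t 0.8
[[47.9, -14.0, -2.1, 0.0, 0.0, -8.4, 85], [49.5, -6.9, -2.1, 0.0, 0.0, -8.4, 85], [50.0, 0.4, -2.1, 0.0, 0.0, -7.3, 85], [49.5, 6.8, -2.1, 0.0, -0.0, -0.0, 85], [49.5, 6.8, -2.1, -0.0, 0.0, 0.0, 85]] left 198.3
```

Call:
jog_arm(deltas=[[[48, -14, -2, 0, 0, -8.4, 85], [49.5, -7, -2, 0, 0, -8.4, 85], [50, 0, -2, 0, 0, -7, 85], [49.5, 7, -2, 0, 0, 0, 85], [49.5, 7, -2, 0, 0, 0, 85]]])

```text
clock: 1.3
eef_pos: [0.3473, -0.3492, 0.2411]
tool_rot: [0.94, 0.34, -0.001, 0.001]
ft_force: [0.2, 0.1, 0.4]
grip_width: 0.0848
```

```bash
python3 -c "
from h import *
plan((.516,-.242,.25),172,85)"
```

```text
at [ 347.3 -349.2  241.1] yaw 39.8 q [-45.  13.   0.  77.  -0.  95.] F [0.2 0.1 0.4] w 84.8 t 1.3
[[49.5, 6.4, -2.3, -0.0, 0.0, -8.4, 85], [48.1, 13.5, -2.3, -0.0, 0.0, -8.4, 85], [45.6, 20.4, -2.3, -0.0, 0.0, -8.4, 85], [42.1, 26.9, -2.3, -0.0, 0.0, -8.4, 85], [0.0, 0.0, -0.0, -0.0, 0.0, -8.4, 85]] left 0.0
```

Call:
jog_arm(deltas=[[[49, 6, -2, 0, 0, -8.5, 85], [48, 13, -2, 0, 0, -8.5, 85], [46, 20, -2, 0, 0, -8.5, 85], [42, 27, -2, 0, 0, -8.5, 85], [0, 0, 0, 0, 0, -8.5, 85]]])

```text
clock: 1.8
eef_pos: [0.5187, -0.235, 0.249]
tool_rot: [0.747, 0.665, 0.0, 0.003]
ft_force: [-1.4, -0.4, -0.3]
grip_width: 0.0847
```

Call:
jog_arm(deltas=[[[0, 0, 0, 0, 0, -8.5, 85], [0, 0, 0, 0, 0, -8.5, 85], [0, 0, 0, 0, 0, -8.5, 85], [0, 0, 0, 0, 0, -8.5, 85], [0, 0, 0, 0, 0, -8.5, 85]]])

```text
clock: 2.3
eef_pos: [0.5215, -0.2317, 0.2476]
tool_rot: [0.454, 0.891, -0.001, 0.002]
ft_force: [-0.1, 0.6, 0.5]
grip_width: 0.0849
```

Call:
jog_arm(deltas=[[[0, 0, 0, 0, 0, -8.5, 85], [0, 0, 0, 0, 0, -8.5, 85], [0, 0, 0, 0, 0, -8.5, 85], [0, 0, 0, 0, 0, -8.5, 85], [0, 0, 0, 0, 0, -8.5, 85]]])

```text
clock: 2.8
eef_pos: [0.5216, -0.2315, 0.2472]
tool_rot: [0.096, 0.995, -0.001, 0.001]
ft_force: [-0.2, -0.3, 0.5]
grip_width: 0.0851
```

```bash
python3 -c "
from h import *
plan((.516,-.242,.25),172,85)
o=get_obs(); im=camera('wrist'); np.save('w1.npy',im); save('w1',im); M=model('wrist',o); print(M[:4]); print(proj(M,(.516,-.242,.084)),o['eef_pos'],M[4].round(3).tolist())
import pickle; pickle.dump(M,open('w1.pkl','wb'))
for t,z in [('timer',.04),('dial',.084)]:
  for d in masks_of(t,'wrist'): print(t,d['conf'],d['at'],unproj(M,d['at'],z),d['pixels'].sum())
"
```

```text
at [ 521.6 -231.5  247.2] yaw 168.9 q [-24.  22.  13.  82.  -0. -13.] F [-0.2 -0.3  0.5] w 85.1 t 2.8
[[3.5, -11.4, -2.8, -0.2, 0.1, -3.1, 85]] left 0.0
(np.float64(403.73592437643475), 314.7583673605206, 243.09769068679344, -0.04042102023097498)
[300.39794171 215.68261778] [ 0.5215749  -0.23151073  0.24718649] [[0.192, 0.942, 0.274, 0.453], [0.981, -0.184, -0.057, -0.217], [-0.003, 0.279, -0.96, 0.39], [0.0, 0.0, 0.0, 1.0]]
timer 0.66 [303.4, 207.0] [ 0.51797478 -0.24138853  0.04      ] 16676
dial 0.65 [301.9, 213.4] [ 0.51445746 -0.24049648  0.084     ] 2597
```

View pics/w1.png

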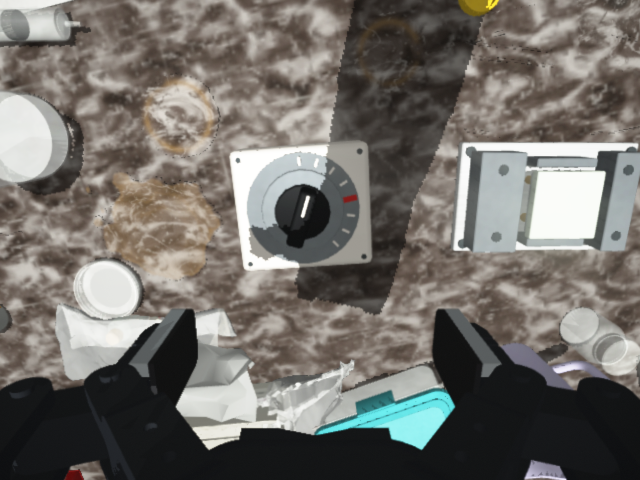

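```bash
python3 -c "
from h import *
import pickle; M=pickle.load(open('w1.pkl','rb'))
U=lambda l,z: np.array([unproj(M,p,z)[:2] for p in l])
c=U([(231,153),(366,142),(372,258),(243,269)],.04); print(c.round(4),c.mean(0)); c0=c.mean(0)
for a,b in [(0,1),(1,2),(3,2),(0,3)]:
  d=c[b]-c[a]; print(np.linalg.norm(d).round(4),np.degrees(np.arctan2(d[1],d[0])).round(1))
for p in [(299,162),(316,162),(333,169),(345,183),(350,199)]:
  d=U([p],.045)[0]-c0; print('tick',np.degrees(np.arctan2(d[1],d[0])).round(1),np.linalg.norm(d))
l=U([(309,194),(302,217)],.084); d=l[0]-l[1]; print('ptr',l,np.degrees(np.arctan2(d[1],d[0])),np.linalg.norm(d))
d=l[0]-c0; print(np.degrees(np.arctan2(d[1],d[0])))
c=U([(535,171),(604,171),(599,240),(530,238)],.047); print('tile',c,c.mean(0))
im=np.load('w1.npy'); save('w1c',cv2.resize(im[130:280,220:390],None,fx=4,fy=4,interpolation=cv2.INTER_CUBIC))
"
```

```text
[[ 0.4603 -0.2925]
 [ 0.4735 -0.1784]
 [ 0.5763 -0.1894]
 [ 0.5641 -0.3076]] [ 0.51854377 -0.24200244]
0.1149 83.4
0.1034 -6.1
0.1189 84.1
0.1049 -8.3
tick 172.8 0.040255352248746504
tick 152.9 0.04178816252168064
tick 131.8 0.04302073279107186
tick 110.7 0.04272007903212283
tick 90.9 0.041824673194741056
ptr [[ 0.50070929 -0.23214943]
 [ 0.5172596  -0.24099219]] 151.88458580018207 0.01876451518014413
151.0806791434362
tile [[ 0.52356261 -0.04140253]
 [ 0.53466592  0.01836672]
 [ 0.59646094  0.01390352]
 [ 0.58241539 -0.0485589 ]] [ 0.55927621 -0.0144228 ]
```

View pics/w1c.png

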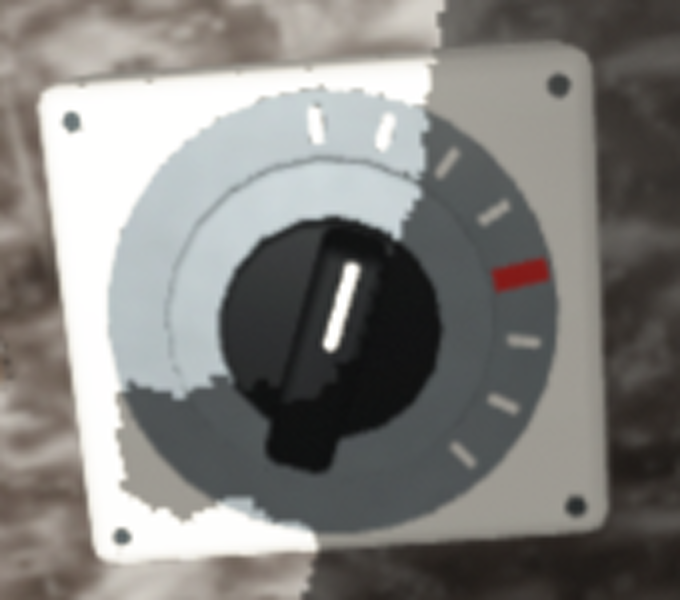

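```bash
python3 -c "
from h import *
plan((.5175,-.2415,.11),152,50)"
```

```text
at [ 521.6 -231.5  247.2] yaw 168.4 q [-24.  22.  13.  82.  -0. -12.] F [ 0.3 -0.2  0.2] w 84.6 t 2.95
[[0.8, -3.7, 49.9, -0.1, 0.1, 8.4, 50], [0.2, -3.9, 49.9, -0.1, 0.1, 8.0, 50], [-0.3, -2.9, 37.5, 0.0, 0.0, 0.0, 50]] left 0.0
```

Call:
jog_arm(deltas=[[[1, -3.5, 49, 0, 0, 8.4, 50], [0, -4, 49, 0, 0, 8, 50], [0, -3, 37, 0, 0, 0, 50], [0, 0, 0, 0, 0, 0, 50]]])

```text
clock: 3.35
eef_pos: [0.52, -0.2428, 0.1115]
tool_rot: [0.254, 0.967, -0.002, 0.005]
ft_force: [-1.4, 1.0, 0.5]
grip_width: 0.0503
```

```bash
python3 -c "
from h import *
plan((.5175,-.2415,.060),152,50,step=30)"
```

```text
at [ 520.  -242.8  111.5] yaw 150.6 q [-25.  26.  -1.  63.  -0.   4.] F [-1.4  1.   0.5] w 50.3 t 3.35
[[2.0, -0.0, 29.9, -0.1, 0.6, -1.4, 50], [1.2, 0.0, 21.5, -0.0, 0.0, 0.0, 50]] left 0.0
```

Call:
jog_arm(deltas=[[[2, 0, 29, 0, 0.5, -1.4, 50], [1.5, 0, 21, 0, 0, 0, 50], [0, 0, 0, 0, 0, 0, 40], [0, 0, 0, 0, 0, 0, 0], [0, 0, 0, 0, 0, 0, 0]]])

```text
clock: 3.85
eef_pos: [0.5218, -0.2437, 0.0685]
tool_rot: [0.245, 0.969, -0.002, 0.005]
ft_force: [-3.3, -3.1, -2.2]
grip_width: 0.0124
```

Call:
jog_arm(deltas=[[[0, 0, 0, 0, 0, 0, 0], [0, 0, 0, 0, 0, 0, 0], [0, 0, 0, 0, 0, 0, 0]]])

```text
clock: 4.15
eef_pos: [0.5218, -0.2437, 0.0686]
tool_rot: [0.245, 0.969, -0.002, 0.005]
ft_force: [0.1, -2.0, -7.2]
grip_width: 0.0123
```

```bash
python3 -c "
from h import *
plan((.5175,-.2415,.060),91.8,0,step=30)"
```

```text
at [ 521.8 -243.7   68.6] yaw 151.6 q [-25.  28.  -4.  57.  -0.   3.] F [ 0.1 -2.  -7.2] w 12.3 t 4.15
[[4.9, -0.1, 8.5, 0.0, 0.1, 8.4, 0], [0.0, 0.0, 0.0, 0.0, 0.1, 8.4, 0], [0.0, 0.0, 0.0, 0.0, 0.1, 8.4, 0], [0.0, 0.0, 0.0, 0.0, 0.1, 8.4, 0], [0.0, 0.0, 0.0, 0.0, 0.1, 8.4, 0]] left 0.0
```

Call:
jog_arm(deltas=[[[0, 0, 0, 0, 0, 0, 30], [0, 0, 0, 0, 0, 0, 30], [4, 0, 6, 0, 0.5, 0, 30], [1, 0, 4, 0, 0, 0, 30], [0, 0, 0, 0, 0, 0, 30]]])

```text
clock: 4.65
eef_pos: [0.5204, -0.2422, 0.0625]
tool_rot: [0.245, 0.969, -0.001, 0.005]
ft_force: [0.0, 0.9, -0.6]
grip_width: 0.03
```

Call:
jog_arm(deltas=[[[0, 0, 0, 0, 0, 0, 0], [0, 0, 0, 0, 0, 0, 0], [0, 0, 0, 0, 0, 0, 0], [0, 0, 0, 0, 0, 0, 0]]])

```text
clock: 5.05
eef_pos: [0.52, -0.2428, 0.0629]
tool_rot: [0.246, 0.969, -0.002, 0.005]
ft_force: [-0.8, -1.1, 0.3]
grip_width: 0.0129
```

```bash
python3 -c "
from h import *
plan((.5175,-.2415,.060),91.8,0,step=30)"
```

```text
at [ 520.  -242.8   62.9] yaw 151.6 q [-25.  29.  -4.  56.  -0.   3.] F [-0.8 -1.1  0.3] w 12.9 t 5.05
[[2.9, -0.0, 2.9, 0.0, 0.1, 8.4, 0], [0.0, 0.0, 0.0, 0.0, 0.1, 8.4, 0], [0.0, 0.0, 0.0, 0.0, 0.1, 8.4, 0], [0.0, 0.0, 0.0, 0.0, 0.1, 8.4, 0], [0.0, 0.0, 0.0, 0.0, 0.1, 8.4, 0]] left 0.0
```

Call:
jog_arm(deltas=[[[0, 0, 0, 0, 0, 8, 0], [0, 0, 0, 0, 0, 8, 0], [0, 0, 0, 0, 0, 8, 0], [0, 0, 0, 0, 0, 8, 0]]])

```text
clock: 5.45
eef_pos: [0.5199, -0.2431, 0.0629]
tool_rot: [0.512, 0.859, -0.001, 0.005]
ft_force: [-0.6, -1.3, 1.2]
grip_width: 0.0127
```

```bash
python3 -c "
from h import *
plan((.5175,-.2415,.060),91.8,0,step=30)"
```

```text
at [ 519.9 -243.1   62.9] yaw 118.4 q [-25.  29.  -4.  57.  -0.  37.] F [-0.6 -1.3  1.2] w 12.7 t 5.45
[[2.6, -1.4, 2.9, 0.1, 0.2, 8.4, 0], [0.0, 0.0, 0.0, 0.1, 0.2, 8.4, 0], [0.0, 0.0, 0.0, 0.1, 0.2, 8.4, 0], [0.0, 0.0, 0.0, 0.0, 0.0, 1.4, 0]] left 0.0
```

Call:
jog_arm(deltas=[[[0, 0, 0, 0, 0, 8, 0], [0, 0, 0, 0, 0, 8, 0], [0, 0, 0, 0, 0, 7, 0], [0, 0, 0, 0, 0, 2.5, 0]]])

```text
clock: 5.85
eef_pos: [0.5196, -0.2431, 0.0629]
tool_rot: [0.697, 0.717, -0.0, 0.005]
ft_force: [-0.2, -0.9, 0.3]
grip_width: 0.0126
```

```bash
python3 -c "
from h import *
plan((.5175,-.2415,.060),91.8,0,step=30)"
```

```text
at [ 519.6 -243.1   62.9] yaw 91.7 q [-25.  29.  -4.  57.  -0.  63.] F [-0.2 -0.9  0.3] w 12.6 t 5.85
[[1.7, -2.1, 2.9, 0.4, 0.4, -0.1, 0]] left 0.0
```

Open, rise and check from above.

Call:
jog_arm(deltas=[[[0, 0, 0, 0, 0, 0, 45], [0, 0, 0, 0, 0, 0, 45], [0, 0, 0, 0, 0, 0, 45], [0, 0, -40, 0, 0, 0, 45], [0, 0, -50, 0, 0, 0, 85]]])

```text
clock: 6.35
eef_pos: [0.5143, -0.2393, 0.1465]
tool_rot: [0.695, 0.719, -0.002, -0.003]
ft_force: [1.0, -1.1, 0.1]
grip_width: 0.0582
```

Call:
jog_arm(deltas=[[[0, 0, -50, 0, 0, 0, 85], [0, 0, -40, 0, 0, 0, 85], [0, 0, 0, 0, 0, 0, 85]]])

```text
clock: 6.65
eef_pos: [0.5175, -0.2401, 0.2469]
tool_rot: [0.694, 0.72, 0.0, 0.002]
ft_force: [0.8, -0.4, 0.5]
grip_width: 0.085
```

```bash
python3 -c "
from h import *
plan((.52,.237,.25),-75,85)
o=get_obs(); im=camera('wrist'); M=model('wrist',o); c=proj(M,(.518,-.2425,.06)).astype(int); print(c)
a=np.maximum(c-85,0); cr=im[a[1]:a[1]+170,a[0]:a[0]+170]; save('w2c',cv2.resize(cr,None,fx=3.5,fy=3.5,interpolation=cv2.INTER_CUBIC)); print(a)
import pickle; pickle.dump(M,open('w2.pkl','wb'))"
```

```text
at [ 517.5 -240.1  246.9] yaw 92.0 q [-25.  21.  13.  82.  -0.  63.] F [ 0.8 -0.4  0.5] w 85.0 t 6.65
[[50.0, 2.0, -0.4, 0.0, -0.0, 8.4, 85], [49.7, -5.3, -0.5, 0.0, -0.0, 8.4, 85], [48.4, -12.5, -0.5, 0.0, -0.0, 8.4, 85], [46.1, -19.4, -0.5, 0.0, -0.0, 8.4, 85], [42.7, -26.0, -0.5, 0.0, -0.0, 8.4, 85]] left 227.1
[314 216]
[229 131]
```

View pics/w2c.png

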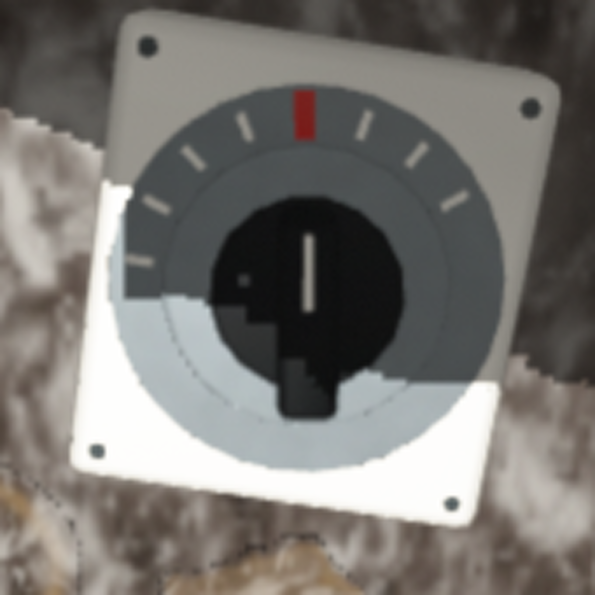

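```bash
python3 -c "
from h import *
plan((.518,.238,.25),195,85,step=49)
print(unproj(model('top'),(235/2.5+160,150/2.5+150),0))"
```

```text
at [ 516.6 -239.7  244.3] yaw 92.0 q [-25.  22.  13.  81.  -0.  63.] F [ 0.4 -0.4 -0.1] w 85.2 t 6.7
[[49.0, 1.9, -0.6, -0.0, 0.0, -8.4, 85], [48.2, 9.0, -0.6, -0.0, 0.0, -8.4, 85], [46.3, 16.0, -0.6, -0.0, 0.0, -8.4, 85], [43.5, 22.5, -0.6, -0.0, 0.0, -8.4, 85], [39.7, 28.7, -0.6, -0.0, 0.0, -8.4, 85]] left 232.8
[0.75500605 0.12137367 0.        ]
```

Call:
jog_arm(deltas=[[[49, 2, -3, 0, 0, -8.5, 85], [48, 9, -2, 0, 0, -8.5, 85], [46, 16, -1, 0, 0, -8.5, 85], [43.5, 22.5, -1, 0, 0, -8.5, 85], [40, 29, -1, 0, 0, -8.5, 85]]])

```text
clock: 7.2
eef_pos: [0.5132, 0.0054, 0.2449]
tool_rot: [0.383, 0.924, -0.002, -0.003]
ft_force: [0.3, 0.3, -0.3]
grip_width: 0.0852
```

```bash
python3 -c "
from h import *
plan((.518,.238,.25),195,85,step=49)"
```

```text
at [513.2   5.4 244.9] yaw 135.0 q [ 1. 15.  4. 79. -0. 46.] F [ 0.3  0.3 -0.3] w 85.2 t 7.2
[[33.9, 35.3, -1.1, -0.0, -0.1, -8.4, 85], [28.4, 39.9, -1.1, -0.0, -0.1, -8.4, 85], [22.3, 43.6, -1.1, -0.0, -0.1, -8.4, 85], [15.7, 46.4, -1.1, -0.0, -0.1, -8.4, 85], [6.5, 36.1, -0.8, -0.0, -0.1, -8.4, 85]] left 0.0
```

Call:
jog_arm(deltas=[[[34, 35, -1, 0, 0, -8.5, 85], [28.5, 40, -1, 0, 0, -8.5, 85], [22, 43.5, -1, 0, 0, -8.5, 85], [16, 46, -1, 0, 0, -8.5, 85], [6.5, 36, -1, 0, 0, -8.5, 85]]])

```text
clock: 7.7
eef_pos: [0.5101, 0.2446, 0.2413]
tool_rot: [0.017, 1.0, -0.002, -0.01]
ft_force: [1.0, -0.9, -0.6]
grip_width: 0.0845
```

Call:
jog_arm(deltas=[[[0, 5, 0, 0, 0, -8.5, 85], [0, 0, 0, 0, 0, -8.5, 85], [0, 0, 0, 0, 0, 0, 85]]])

```text
clock: 8.0
eef_pos: [0.5067, 0.2563, 0.2346]
tool_rot: [-0.135, 0.991, -0.001, -0.014]
ft_force: [-0.0, -0.0, -0.5]
grip_width: 0.0853
```

```bash
python3 -c "
from h import *
plan((.518,.238,.25),195,85,step=49)
o=get_obs(); im=camera('wrist'); M=model('wrist',o); np.save('w3.npy',im)
import pickle; pickle.dump(M,open('w3.pkl','wb'))
for t,z in [('stand',.03),('spacer_mid',.06)]:
  for d in masks_of(t,'wrist'):
    m=d['pixels']; print(t,d['conf'],d['at'],unproj(M,d['at'],z),m.sum())
c=proj(M,(.52,.238,.05)).astype(int); a=np.maximum(c-[85,75],0); print(a)
save('w3c',cv2.resize(im[a[1]:a[1]+150,a[0]:a[0]+170],None,fx=4,fy=4,interpolation=cv2.INTER_CUBIC))
"
```

```text
at [506.7 256.3 234.6] yaw -164.5 q [27. 23. 13. 82.  0. 11.] F [-0.  -0.  -0.5] w 85.3 t 8.0
[[-5.5, -20.6, -15.6, 0.1, -1.6, 0.5, 85]] left 0.0
stand 0.62 [297.5, 224.8] [0.5179579  0.24396602 0.03      ] 3098
spacer_mid 0.86 [289.2, 238.7] [0.52451634 0.23994499 0.06      ] 781
spacer_mid 0.65 [392.2, 252.1] [0.5129895  0.32449366 0.06      ] 1076
[204 155]
```

View pics/w3c.png

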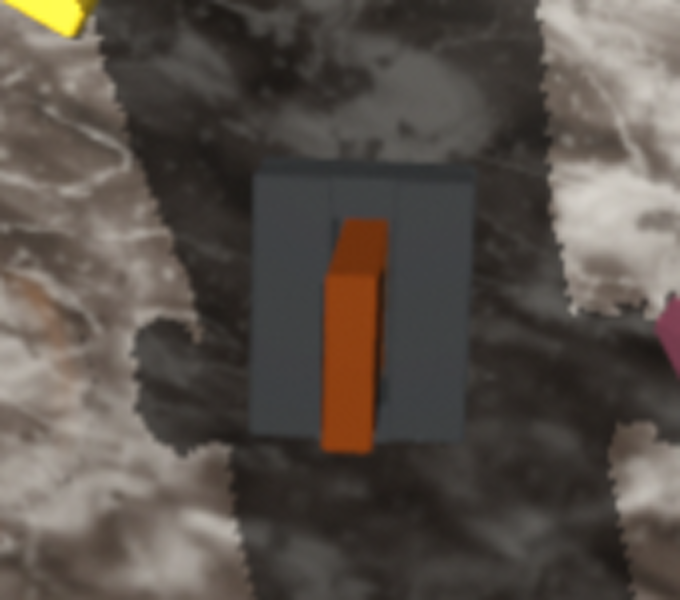

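```bash
python3 -c "
from h import *
import pickle; M=pickle.load(open('w3.pkl','rb'))
U=lambda l,z: np.array([unproj(M,(204+p[0]/4,155+p[1]/4),z)[:2] for p in l])
c=U([(327,275),(377,275),(372,452),(322,452)],.076); print(c.round(4),c.mean(0)); d=c[0]-c[3]; print(np.linalg.norm(d),np.degrees(np.arctan2(d[1],d[0])),np.linalg.norm(c[1]-c[0]))
s=U([(253,175),(473,182),(463,440),(249,433)],.03);d=s[0]-s[3]; print(s.mean(0),np.linalg.norm(d),np.degrees(np.arctan2(d[1],d[0])))
plan((*c.mean(0),.1),-164.5,40,step=49)
"
```

```text
[[0.5097 0.2344]
 [0.5072 0.2436]
 [0.5419 0.2518]
 [0.5445 0.2423]] [0.52580503 0.24300441]
0.03563998920318526 -167.18473524124735 0.009584408586830831
[0.52558512 0.24264064] 0.058743163840680325 -167.12138456670024
at [507.3 255.2 235.5] yaw -164.8 q [26. 23. 14. 82.  0. 11.] F [-0.4  0.5  0. ] w 85.2 t 8.15
[[-6.6, -6.0, 48.2, 0.1, -1.6, -0.3, 40], [-5.2, -6.0, 48.4, -0.0, 0.0, 0.0, 40], [-4.2, -4.8, 38.8, -0.0, -0.0, -0.0, 40]] left 0.0
```

Call:
jog_arm(deltas=[[[-7, -6, 47, 0, -1.6, 2, 40], [-5, -6, 48, 0, 0, 0, 40], [-5, -5, 38, 0, 0, 0, 40], [0, 0, 0, 0, 0, 0, 40]]])

```text
clock: 8.55
eef_pos: [0.5298, 0.2408, 0.1014]
tool_rot: [-0.108, 0.994, 0.002, 0.004]
ft_force: [-0.7, -0.5, -0.8]
grip_width: 0.04
```

```bash
python3 -c "
from h import *
plan((.5257,.2429,.050),-167.1,40,step=25)"
```

```text
at [529.8 240.8 101.4] yaw -167.6 q [24. 27.  0. 62.  0. 12.] F [-0.7 -0.5 -0.8] w 40.0 t 8.55
[[1.9, 1.3, 24.9, 0.2, 0.5, -0.5, 40], [1.7, 1.4, 24.9, -0.0, -0.0, 0.0, 40], [0.1, 0.1, 1.6, 0.0, 0.0, 0.0, 40]] left 0.0
```

Call:
jog_arm(deltas=[[[3, 1.5, 25, 0.2, 0.5, -0.5, 40], [2, 1, 20, 0, 0, 0, 40], [1, 0.5, 10, 0, 0, 0, 40], [0, 0, 4, 0, 0, 0, 40]]])

```text
clock: 8.95
eef_pos: [0.5272, 0.2424, 0.0474]
tool_rot: [-0.109, 0.994, 0.001, 0.004]
ft_force: [0.5, 0.5, 0.4]
grip_width: 0.0397
```

```bash
python3 -c "
from h import *
plan((.5257,.2429,.050),-167.1,40,step=25)"
```

```text
at [527.2 242.4  47.4] yaw -167.5 q [25. 30. -4. 55. -0. 12.] F [0.5 0.5 0.4] w 39.7 t 8.95
[[1.3, 0.8, -2.6, 0.1, 0.4, -0.4, 40]] left 0.0
```

Call:
jog_arm(deltas=[[[1.5, 0.8, -3, 0, 0.4, 0, 40], [0, 0, 0, 0, 0, 0, 0], [0, 0, 0, 0, 0, 0, 0], [0, 0, 0, 0, 0, 0, 0], [0, 0, 0, 0, 0, 0, 0]]])

```text
clock: 9.45
eef_pos: [0.5288, 0.2443, 0.0563]
tool_rot: [-0.108, 0.994, 0.002, 0.004]
ft_force: [0.6, -0.2, 1.1]
grip_width: 0.0089
```

Call:
jog_arm(deltas=[[[0, 0, 0, 0, 0, 0, 0], [0, 0, -15, 0, 0, 0, 0], [0, 0, -40, 0, 0, 0, 0], [0, 0, -45, 0, 0, 0, 0], [0, 0, -10, 0, 0, 0, 0]]])

```text
clock: 9.95
eef_pos: [0.5255, 0.2426, 0.1662]
tool_rot: [-0.108, 0.994, 0.001, -0.0]
ft_force: [0.1, 0.6, -0.2]
grip_width: 0.0085
```

```bash
python3 -c "
from h import *
plan((.562,.019,.15),169,0,step=49)
o=get_obs(); im=camera('wrist'); M=model('wrist',o); np.save('w4.npy',im)
save('w4',im)"
```

```text
at [525.5 242.6 166.2] yaw -167.6 q [25. 25.  6. 71.  0. 12.] F [ 0.1  0.6 -0.2] w 8.5 t 9.95
[[2.7, -48.8, 3.4, 0.0, -0.0, 8.4, 0], [-4.5, -48.7, 3.5, 0.0, -0.0, 8.4, 0], [-11.6, -47.5, 3.5, 0.0, -0.0, 6.6, 0], [-16.9, -45.8, 3.5, 0.0, 0.0, -0.0, 0], [-10.8, -29.2, 2.2, 0.0, 0.0, 0.0, 0]] left 0.0
```

Call:
jog_arm(deltas=[[[3, -48, 0, 0, 0, 8.4, 0], [-4, -48, 0, 0, 0, 8.4, 0], [-11, -47, 0, 0, 0, 6.6, 0], [-17, -45, 0, 0, 0, 0, 0], [-11, -29, 0, 0, 0, 0, 0]]])

```text
clock: 10.5
eef_pos: [0.5585, 0.0205, 0.1604]
tool_rot: [0.098, 0.995, 0.001, -0.003]
ft_force: [0.2, 0.4, -0.3]
grip_width: 0.0089
```

Call:
jog_arm(deltas=[[[0, 0, 0, 0, 0, 0, 0], [0, 0, 0, 0, 0, 0, 0]]])

```text
clock: 10.7
eef_pos: [0.5573, 0.0157, 0.1573]
tool_rot: [0.102, 0.995, 0.0, -0.005]
ft_force: [-1.1, 0.3, -1.0]
grip_width: 0.0086
```

```bash
python3 -c "
from h import *
plan((.562,.019,.15),169,0,step=49)
o=get_obs(); im=camera('wrist'); M=model('wrist',o); np.save('w5.npy',im)
import pickle; pickle.dump(M,open('w5.pkl','wb'))
save('w5c',cv2.resize(im[80:400,140:500],None,fx=1.85,fy=1.85,interpolation=cv2.INTER_CUBIC))
for P in [(.562,.019,.04),(.562,.019,.012),(.555,-.017,.047)]: print(proj(M,P))
"
```

```text
at [557.3  15.7 157.3] yaw 168.3 q [ 2. 23.  2. 70.  0. 13.] F [-1.1  0.3 -1. ] w 8.6 t 10.7
[[-4.0, 4.2, 7.3, -0.0, -0.5, -0.7, 0]] left 0.0
[320.69907149 243.08941043]
[320.18809463 232.898144  ]
[264.82595039 246.63880409]
```

View pics/w5c.png

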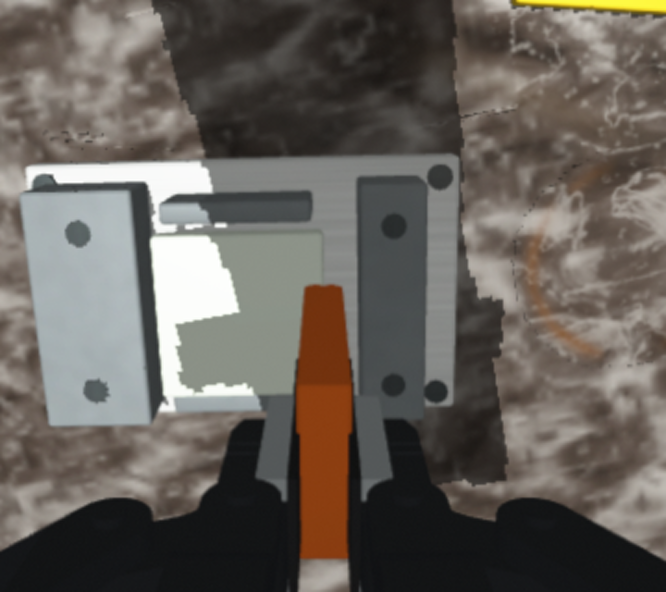

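```bash
python3 -c "
from h import *
import pickle; M=pickle.load(open('w5.pkl','rb'))
U=lambda l,z: np.array([unproj(M,(140+p[0]/1.85,80+p[1]/1.85),z)[:2] for p in l])*1e3
ang=lambda d: np.degrees(np.arctan2(d[1],d[0])).round(1)
t=U([(152,235),(322,231),(323,280),(163,398)],47); t=U([(152,235),(322,231),(323,280),(163,398)],.047); print('tile',t.round(1).tolist(), 'w',np.linalg.norm(t[1]-t[0]),ang(t[1]-t[0]),ang(t[2]-t[1]),'L',np.linalg.norm(t[3]-t[0]),ang(t[3]-t[0]))
f=U([(358,192),(358,280),(425,192),(424,415)],.04); print('fence',f.round(1).tolist(),np.linalg.norm(f[2]-f[0]),ang(f[1]-f[0]),ang(f[3]-f[2]))
for z in (.170,.174,.178,.182):
  s=U([(297,384),(351,384),(347,558),(302,558)],z); print(z,s.mean(0).round(1),np.linalg.norm(s[0]-s[3]).round(1),np.linalg.norm(s[1]-s[0]).round(1),ang(s[0]-s[3]),ang(s[1]-s[2]))
for z in (.104,.108,.112):
  s=U([(305,287),(343,287)],z); print(z,s.mean(0).round(1),np.linalg.norm(s[0]-s[1]))
b=U([(457,155),(452,405),(25,167)],.012); print('base',b,ang(b[1]-b[0]),ang(b[2]-b[0]))
"
```

```text
tile [[523.9, -37.5], [534.5, 20.2], [551.5, 17.0], [583.2, -49.6]] w 58.68510341349993 79.6 -10.6 L 60.580518504883976 -11.5
fence [[524.8, 35.0], [555.8, 29.0], [529.5, 57.9], [612.6, 43.4]] 23.374644909557198 -11.0 -9.9
0.17 [560.   15.6] 37.8 10.1 169.2 167.6
0.174 [557.8  16.1] 36.6 9.8 169.2 167.6
0.178 [555.7  16.5] 35.4 9.5 169.2 167.6
0.182 [553.5  17. ] 34.3 9.2 169.2 167.6
0.104 [539.7  19.8] 10.339133662220426
0.108 [538.7  20. ] 10.129020986671982
0.112 [537.7  20.2] 9.918908311123545
base [[522.29014938  75.26685418]
 [623.68094288  57.08255308]
 [492.72679121 -88.06472402]] -10.2 -100.3
```

```bash
python3 -c "
from h import *
plan((.5659,.0203,.115),169.4,0,step=25)"
```

```text
at [557.2  15.9 157.3] yaw 168.3 q [ 2. 23.  2. 70.  0. 13.] F [-0.1 -0.7 -0.6] w 8.3 t 10.75
[[-4.6, 3.5, 24.3, -0.1, -0.6, -1.1, 0], [-3.3, 2.5, 17.9, -0.0, -0.0, -0.0, 0]] left 0.0
```

Call:
jog_arm(deltas=[[[-5, 3.5, 24, 0, -0.6, -1, 0], [-4, 2.5, 18, 0, 0, 0, 0], [0, 0, 0, 0, 0, 0, 0]]])

```text
clock: 11.05
eef_pos: [0.5667, 0.0238, 0.1134]
tool_rot: [0.09, 0.996, -0.0, 0.0]
ft_force: [-0.4, -0.1, -0.7]
grip_width: 0.0084
```

```bash
python3 -c "
from h import *
plan((.5659,.0203,.106),169.4,0,step=25)
o=get_obs(); im=camera('wrist'); M=model('wrist',o); np.save('w6.npy',im)
import pickle; pickle.dump(M,open('w6.pkl','wb'))
save('w6c',cv2.resize(im[60:360,140:500],None,fx=2,fy=2,interpolation=cv2.INTER_CUBIC))
"
```

```text
at [566.7  23.8 113.4] yaw 169.6 q [ 2. 26. -1. 63. -0. 13.] F [-0.4 -0.1 -0.7] w 8.4 t 11.05
[[0.1, -3.6, 7.4, -0.0, 0.0, 0.2, 0]] left 0.0
```

View pics/w6c.png

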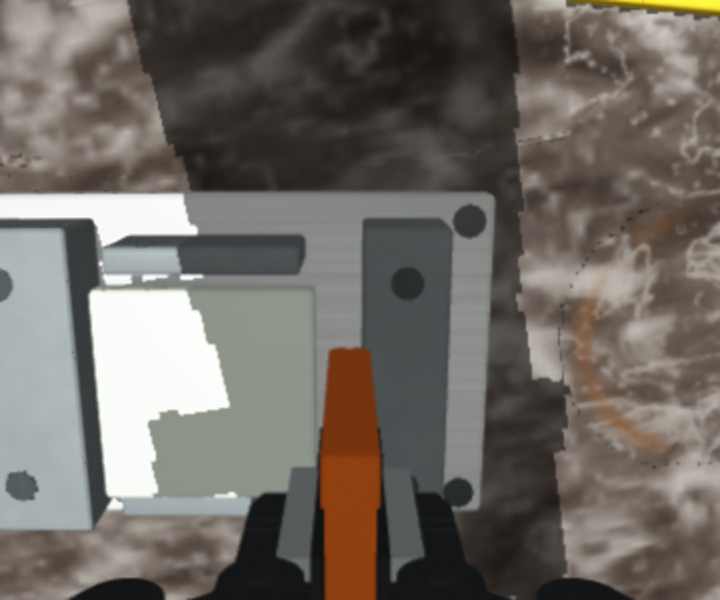

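```bash
python3 -c "
from h import *
import pickle; M=pickle.load(open('w6.pkl','rb'))
u=np.array([.9826,-.1857]);n=np.array([.1857,.9826])
def U(p,z):
  q=unproj(M,(140+p[0]/2,60+p[1]/2),z)[:2]*1e3; return (q@u).round(1),(q@n).round(1)
for k,p,z in [('tileR',(315,290),.047),('tileR',(316,400),.047),('tileL',(90,291),.047),('tileLbot',(106,496),.047),('fence',(363,230),.04),('fence',(362,335),.04),('fenceR',(451,235),.04),('fenceR',(444,480),.04),('spT',(319,456),.132),('spT',(380,456),.132),('spB',(330,350),.063),('spB',(371,350),.063)]: print(k,U(p,z))
q=get_obs()['eef_pos'][:2]*1e3; print('tcp',q@u,q@n)
plan((.5659,.0203,.097),169.4,0,step=25)
"
```

```text
tileR (np.float64(522.0), np.float64(119.6))
tileR (np.float64(552.4), np.float64(119.7))
tileL (np.float64(522.5), np.float64(60.2))
tileLbot (np.float64(581.6), np.float64(59.7))
fence (np.float64(507.1), np.float64(132.1))
fence (np.float64(535.8), np.float64(132.2))
fenceR (np.float64(508.2), np.float64(155.6))
fenceR (np.float64(579.1), np.float64(156.5))
spT (np.float64(533.6), np.float64(123.7))
spT (np.float64(533.6), np.float64(133.8))
spB (np.float64(534.0), np.float64(123.9))
spB (np.float64(533.9), np.float64(134.0))
tcp 552.5623272788074 128.700197165512
at [566.9  23.9 114.4] yaw 169.7 q [ 2. 26. -1. 64. -0. 13.] F [-0.6  0.  -0.3] w 8.7 t 11.1
[[0.3, -3.7, 17.4, 0.0, 0.1, 0.3, 0]] left 0.0
```

Call:
jog_arm(deltas=[[[0, -3, 3, 0, 0, 0, 0], [0, 0, 8, 0, 0, 0, 0], [0, 0, 0, 0, 0, 0, 0]]])

```text
clock: 11.4
eef_pos: [0.5668, 0.0226, 0.1045]
tool_rot: [0.089, 0.996, 0.0, 0.002]
ft_force: [0.1, -0.2, -0.5]
grip_width: 0.0087
```

```bash
cat >> h.py <<'E'
def st(yaw=169.4):
    o=get_obs(); q=o['eef_pos'][:2]*1e3; G=R.from_euler('z',yaw,degrees=True)*R.from_euler('x',180,degrees=True)
    print('u,n,z',(q@[.9826,-.1857]).round(1),(q@[.1857,.9826]).round(1),(o['eef_pos'][2]*1e3).round(1),'F',np.round(o['ft_force'],1),'w',round(o['grip_width']*1e3,1),'rotfix',(R.from_quat(o['tool_rot']).inv()*G).as_rotvec(degrees=True).round(1),o['clock'])
E
python3 -c "
from h import *
st()"
```

```text
u,n,z 552.7 127.5 104.5 F [ 0.1 -0.2 -0.5] w 8.7 rotfix [0.  0.2 0.4] 11.4
```

Call:
jog_arm(deltas=[[[0, -2.2, 1, 0, 0.2, 0.4, 0], [0, 0, 0, 0, 0, 0, 0], [0, 0, 0, 0, 0, 0, 0]]])

```text
clock: 11.7
eef_pos: [0.567, 0.0202, 0.1046]
tool_rot: [0.092, 0.996, 0.0, 0.001]
ft_force: [-0.7, -0.5, -1.1]
grip_width: 0.0088
```

```bash
python3 -c "
from h import *
st()"
```

```text
u,n,z 553.4 125.2 104.6 F [-0.7 -0.5 -1.1] w 8.8 rotfix [ 0.1  0.1 -0. ] 11.7
```

Call:
jog_arm(deltas=[[[0.5, 0.5, 7, 0, 0, 0, 0], [0, 0, 7, 0, 0, 0, 0], [0, 0, 7, 0, 0, 0, 0]]])

```text
clock: 12.0
eef_pos: [0.5679, 0.0206, 0.0837]
tool_rot: [0.093, 0.996, 0.001, 0.003]
ft_force: [0.5, 0.6, -0.5]
grip_width: 0.0087
```

```bash
python3 -c "
from h import *
st()"
```

```text
u,n,z 554.2 125.7 83.7 F [ 0.5  0.6 -0.5] w 8.7 rotfix [ 0.1  0.3 -0. ] 12.0
```

Call:
jog_arm(deltas=[[[2, 0, 7, 0, 0.3, 0, 0], [0.5, 0, 6, 0, 0, 0, 0], [0, 0, 3, 0, 0, 0, 0], [0, 0, 2, 0, 0, 0, 0]]])

```text
clock: 12.4
eef_pos: [0.5636, 0.0211, 0.0619]
tool_rot: [0.093, 0.996, 0.001, -0.002]
ft_force: [-0.3, -0.6, -0.4]
grip_width: 0.0085
```

```bash
python3 -c "
from h import *
st()"
```

```text
u,n,z 549.9 125.4 61.9 F [-0.3 -0.6 -0.4] w 8.5 rotfix [ 0.1 -0.3 -0. ] 12.4
```

Call:
jog_arm(deltas=[[[-2.5, 0, 0, 0, -0.3, 0, 0], [0, 0, 1.5, 0, 0, 0, 0], [0, 0, 1, 0, 0, 0, 0]]])

```text
clock: 12.7
eef_pos: [0.5667, 0.0206, 0.0608]
tool_rot: [0.093, 0.996, 0.0, 0.001]
ft_force: [-2.4, 0.4, 6.6]
grip_width: 0.0085
```

```bash
python3 -c "
from h import *
st()"
```

```text
u,n,z 553.0 125.5 60.8 F [-2.4  0.4  6.6] w 8.5 rotfix [ 0.1  0.1 -0. ] 12.7
```

Call:
jog_arm(deltas=[[[0, 0, 0, 0, 0, 0, 30], [0, 0, 0, 0, 0, 0, 30], [0, 0, 0, 0, 0, 0, 30]]])

```text
clock: 13.0
eef_pos: [0.5679, 0.0207, 0.0619]
tool_rot: [0.093, 0.996, 0.001, 0.003]
ft_force: [0.3, -0.4, -0.1]
grip_width: 0.0297
```

Call:
jog_arm(deltas=[[[0, 0, -15, 0, 0, 0, 30], [0, 0, -40, 0, 0, 0, 30], [0, 0, -45, 0, 0, 0, 30], [0, 0, -20, 0, 0, 0, 0], [0, 0, 0, 0, 0, 0, 0]]])

```text
clock: 13.5
eef_pos: [0.5662, 0.0205, 0.1839]
tool_rot: [0.093, 0.996, 0.0, 0.001]
ft_force: [0.6, -0.5, 0.5]
grip_width: 0.0018
```

```bash
python3 -c "
from h import *
st()
o=get_obs(); im=camera('wrist'); M=model('wrist',o); np.save('w7.npy',im)
import pickle; pickle.dump(M,open('w7.pkl','wb'))
save('w7c',cv2.resize(im[80:380,140:500],None,fx=2,fy=2,interpolation=cv2.INTER_CUBIC))
"
```

```text
u,n,z 552.5 125.3 183.9 F [ 0.6 -0.5  0.5] w 1.8 rotfix [ 0.   0.1 -0. ] 13.5
```

View pics/w7c.png

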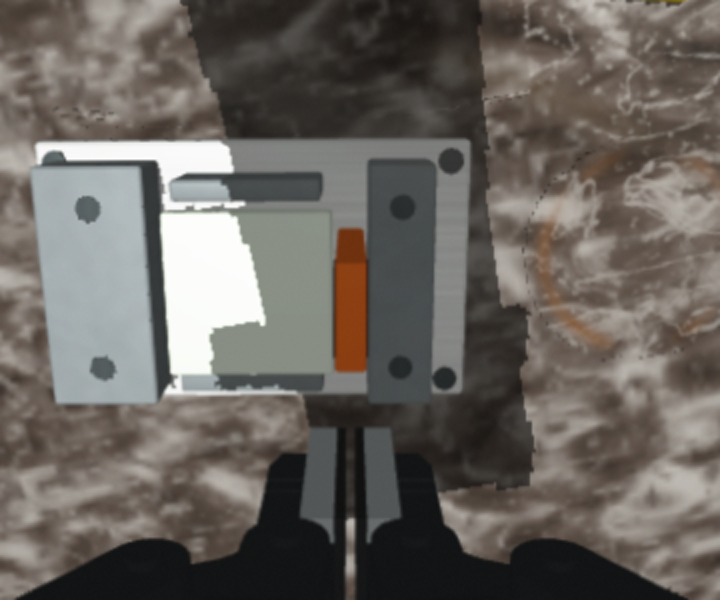

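```bash
python3 -c "
from h import *
import pickle; M=pickle.load(open('w7.pkl','rb'))
u=np.array([.9826,-.1857]);n=np.array([.1857,.9826])
def U(p,z):
  q=unproj(M,(140+p[0]/2,80+p[1]/2),z)[:2]*1e3; return (q@u).round(1),(q@n).round(1)
for k,p,z in [('sp',(336,262),.082),('sp',(367,262),.082),('sp',(366,371),.082),('sp',(335,371),.082),('tile',(161,211),.047),('tile',(330,211),.047),('tile',(332,374),.047),('tile',(169,374),.047)]: print(k,U(p,z))
plan((.5591,-.0144,.10),79.4,0,step=25)
"
```

```text
sp (np.float64(532.6), np.float64(121.4))
sp (np.float64(532.6), np.float64(131.0))
sp (np.float64(568.2), np.float64(130.9))
sp (np.float64(568.2), np.float64(121.0))
tile (np.float64(521.8), np.float64(60.2))
tile (np.float64(521.8), np.float64(118.9))
tile (np.float64(581.7), np.float64(119.2))
tile (np.float64(581.7), np.float64(59.3))
at [565.6  20.5 182.5] yaw 169.4 q [ 2. 23.  5. 73.  0. 13.] F [ 0.5 -0.2  0.4] w -0.1 t 13.55
[[-0.0, -9.9, 23.0, -0.0, -0.0, 8.4, 0], [-1.5, -9.8, 23.0, -0.0, -0.0, 8.4, 0], [-2.9, -9.5, 23.0, -0.0, -0.0, 8.4, 0], [-2.5, -5.3, 13.6, -0.0, -0.0, 8.4, 0], [0.0, 0.0, 0.0, -0.0, -0.0, 8.4, 0]] left 0.0
```

Call:
jog_arm(deltas=[[[0, -12, 5, 0, 0, 8.5, 0], [-1.5, -12, 5, 0, 0, 8.5, 0], [-3, -10, 5, 0, 0, 8.5, 0], [0, 0, 0, 0, 0, 8.5, 0], [0, 0, 0, 0, 0, 8.5, 0]]])

```text
clock: 14.05
eef_pos: [0.5539, -0.0142, 0.1571]
tool_rot: [0.453, 0.891, -0.003, -0.006]
ft_force: [0.1, -0.4, 0.3]
grip_width: -0.0
```

Call:
jog_arm(deltas=[[[0, 0, 0, 0, 0, 8.5, 0], [0, 0, 0, 0, 0, 8.5, 0], [0, 0, 0, 0, 0, 8.5, 0], [0, 0, 0, 0, 0, 8.5, 0], [0, 0, 0, 0, 0, 8.5, 0]]])

```text
clock: 14.55
eef_pos: [0.5468, -0.0144, 0.1441]
tool_rot: [0.748, 0.664, -0.012, -0.011]
ft_force: [0.3, 0.4, 0.2]
grip_width: -0.0003
```

```bash
python3 -c "
from h import *
plan((.5587,-.0146,.075),79.4,0,step=45)
"
```

```text
at [546.8 -14.4 144.1] yaw 83.2 q [-2. 23.  1. 69.  0. 95.] F [0.3 0.4 0.2] w -0.3 t 14.55
[[0.9, 9.1, 44.1, -1.9, 0.2, 3.8, 0], [0.7, 4.2, 24.7, 0.0, -0.0, -0.0, 0]] left 0.0
```

Call:
jog_arm(deltas=[[[1, 9, 40, -1.9, 0, 3.8, 0], [0.5, 4, 20, 0, 0, 0, 0], [0, 0, 4, 0, 0, 0, 0], [0, 0, 0, 0, 0, 0, 0]]])

```text
clock: 14.95
eef_pos: [0.5538, -0.0147, 0.0707]
tool_rot: [0.771, 0.637, -0.005, -0.002]
ft_force: [-0.5, 0.6, 0.7]
grip_width: -0.0
```

```bash
python3 -c "
from h import *
plan((.5587,-.0146,.050),79.4,0,step=45); st(79.4)
"
```

```text
at [553.8 -14.7  70.7] yaw 79.1 q [ -1.  27.  -6.  58.  -0. 100.] F [-0.5  0.6  0.7] w -0.0 t 14.95
[[1.1, 5.0, 20.6, -0.6, 0.3, -0.3, 0]] left 0.0
u,n,z 546.9 88.4 70.7 F [-0.5  0.6  0.7] w -0.0 rotfix [-0.6  0.3 -0.3] 14.95
```

Call:
jog_arm(deltas=[[[1, 5.5, 12, -0.6, 0.3, 0, 0], [0, 1, 6, 0, 0, 0, 0], [0, 0, 1, 0, 0, 0, 0]]])

```text
clock: 15.25
eef_pos: [0.5601, -0.015, 0.0515]
tool_rot: [0.771, 0.637, 0.0, 0.0]
ft_force: [-0.3, 0.2, 0.6]
grip_width: 0.0
```

```bash
python3 -c "
from h import *
st(79.4)
"
```

```text
u,n,z 553.1 89.3 51.5 F [-0.3  0.2  0.6] w 0.0 rotfix [ 0.   0.  -0.3] 15.25
```

Call:
jog_arm(deltas=[[[0, -1, 3, 0, 0, 0, 0], [0, 0, 2, 0, 0, 0, 0], [0, 0, 2, 0, 0, 0, 0]]])

```text
clock: 15.55
eef_pos: [0.56, -0.0148, 0.0461]
tool_rot: [0.771, 0.637, 0.001, 0.001]
ft_force: [-1.1, -0.3, 3.1]
grip_width: -0.0001
```

Call:
jog_arm(deltas=[[[0, 0, 3, 0, 0, 0, 0], [0, 0, 3, 0, 0, 0, 0]]])

```text
clock: 15.75
eef_pos: [0.56, -0.0148, 0.0416]
tool_rot: [0.771, 0.637, 0.001, 0.001]
ft_force: [-2.1, -0.2, 6.9]
grip_width: -0.0
```

```bash
python3 -c "
from h import *
st(79.4)
"
```

```text
u,n,z 553.1 89.4 41.6 F [-2.1 -0.2  6.9] w -0.0 rotfix [ 0.2 -0.  -0.3] 15.75
```

Call:
jog_arm(deltas=[[[0, 0, 3, 0, 0, 0, 0], [0, 0, 3, 0, 0, 0, 0]]])

```text
clock: 15.95
eef_pos: [0.5602, -0.0148, 0.0398]
tool_rot: [0.771, 0.637, 0.002, 0.002]
ft_force: [-10.8, -0.8, 30.7]
grip_width: 0.0001
```

```bash
python3 -c "
from h import *
st(79.4)
for i in range(3): camera('wrist'); st(79.4)
"
```

```text
u,n,z 553.2 89.5 39.8 F [-10.8  -0.8  30.7] w 0.1 rotfix [ 0.3 -0.  -0.3] 15.95
u,n,z 553.1 89.4 40.0 F [-8.   0.2 19.2] w -0.2 rotfix [ 0.3 -0.  -0.3] 16.0
u,n,z 553.1 89.4 39.9 F [-7.7  1.1 20.6] w -0.0 rotfix [ 0.3 -0.  -0.3] 16.05
u,n,z 553.2 89.4 40.0 F [-7.5  0.7 19. ] w -0.2 rotfix [ 0.3 -0.  -0.3] 16.1
```

```bash
python3 -c "
from h import *
im=camera('scene'); a=im[195:330,200:430]; save('s2',cv2.resize(a,None,fx=3.4,fy=3.4,interpolation=cv2.INTER_CUBIC)); st(79.4)
"
```

```text
u,n,z 553.1 89.4 40.0 F [-7.5 -0.4 19.7] w -0.1 rotfix [ 0.3 -0.  -0.3] 16.15
```

View pics/s2.png

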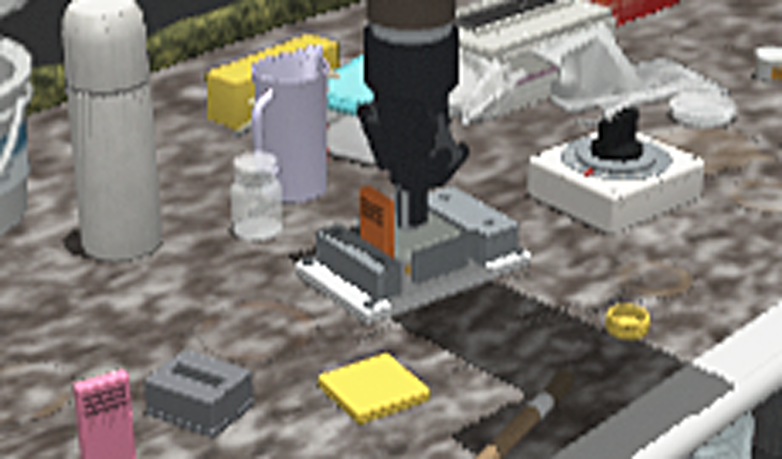

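The picture shows the spacer upright in the thin-fence gap (375, 220), the tile level with the fences under the closed fingers (410, 235), and the bystanders where they were. I'm handing the job in now.

```bash
python3 -c "
from h import *
print(job_done())"
```

```text
the job is handed in; nothing more can be done
None
```

I did all three steps in the order asked and handed the job in at about 16 s, with the arm still pressing the tile. No verdict comes back, so these are my own last checks:

- **Dial:** I turned it about 60° clockwise, from roughly 0.35 rad. A close-up after I let go showed the white pointer lined up with the red mark.
- **Spacer:** I took the orange one and lowered it into the gap beside the thin fence until it touched down at about 6.6 N, then let it go. The wrist picture put it upright at seated height, about 1 mm from midway along the tile. The gap measured 12.5 mm against the stated 14 mm, but the spacer went in with no side load.
- **Tile:** The closed fingers are holding it at 40.0 mm, the flush level. The push was steady at about 19 N when I handed in. It peaked near 31 N for a moment as the bed reached its stop.
- **Other things:** The last scene picture shows the bystanders in view and both look-alikes where they were. The camera and petri dish were outside that crop or could not be made out in it, but the arm never went near the camera.

None of the checks failed.

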